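Wipe the stone offcuts off the carving board with the blade scraper

ROBOT

A 6-joint arm with a two-finger parallel gripper is mounted at the origin on the work surface. World frame = base frame: x ahead of the robot, y to its left, z up, the work surface at z = 0. Lengths are in m, angles in rad, forces in N, time in s.
With the tool pointing down it reaches from about 0.25 to 0.775 m from the base axis. Payload 4 kg.
Tool frame: the origin (TCP) lies midway between the tips of the shut fingers; the grasp point (between the pads) lies 19 mm behind it (grip_point_offset is the distance from the TCP to the grasp point, in m); z points along the fingers, y is the line along which they close (so a half turn about z gives the same grasp; the last joint's range is limited). The gripper opens to 94 mm and grips with 3 to 60 N. Pads are 16 mm wide; open, the fingers measure 119 mm over their backs; the gripper's body (75 mm by 177 mm) begins 78 mm behind the grasp point.
Start: joints at [-1.407, 0.087, 1.371, -0, 1.684, -0.103], TCP at [0.145, -0.531, 0.206] pointing down, gripper open.
Joint ranges: [-3.1, 3.1], [-0.76, 2.03], [0.27, 2.55], [-1.08, 4.22], [0.17, 2.65], [-2.57, 2.57]. Speed limits (rad/s): [2.79, 2.79, 3.14, 3.14, 3.14, 3.14].

INTERFACE

Orientations are given as [roll, pitch, yaw] about the fixed x, y, z axes, in that order (R = Rz(yaw) Ry(pitch) Rx(roll)).
In Python, from bench import * gives the robot as it stands.
- The arm moves only by the tool carry_out, never from a script. Its argument "commands" is a list of rows, each a list of 6 numbers: the shift along the tool's x, y, z in m, then the turn, a rotation vector about the tool's x, y, z in rad. In form: [[tx, ty, tz, rx, ry, rz], ...]. A call has exactly 5 rows; each row is the pose to reach, as a shift and turn from the pose commanded when the call began, along the tool's axes at that moment; what a row does not reach only later rows make up. A row lasts 1/10 s, in which the tool goes at most 50 mm and 8.59 degrees, less where a joint would pass 70% of its speed; a pose out of reach is approached as far as the arm can. A call with a gripper value outside its range is refused whole. "jaw" is the opening, from 0 (shut) to 1 (fully open), set as the call begins (left out, the last holds). The fingers move at their own pace and stop on an object; the grip force is fixed at half the most. Time passes only in rows, so rows that repeat a pose let the fingers close, or fill a call up. It gives the time, the measured TCP pose, the force, the opening and the grip force at its end, in the units of the state.
- get_obs(): the state, without advancing time (a new reading comes with each control period).
- snapshot(name): name is "scene" or "top"; returns a dict with "img" (384x512x3 uint8, red, green, blue), "range_z" (384x512 float32, m along the optical axis (not along the pixel's ray), 0 where there is no reading), "fx", "fy", "cx", "cy" (pixels), "distortion" ([k1, k2, p1, p2, k3] as OpenCV has them; the pictures are not rectified), "R" (3x3) and "t" (3): a world point X has camera coordinates R X + t. Camera axes: x right, y down, z forward; pixel columns grow to the right and rows downward; lengths in m; the calibration is good to about 2 mm. A picture is of the moment at which its call begins.
- close_job(): hands the job in; it is judged then, once.
The state is a dict: "time": time; "joint_positions": joint angles; "qvel": joint speeds; "joint_torque": joint torques, N m; "tool_pos": TCP position; "ee_rot": TCP orientation; "wrist_force": force on the tool from outside, world axes, zero at the start; "wrist_torque": the same for the moment, N m; "width": finger opening in m; "finger_force": force on a finger pad.
Only numpy, scipy, OpenCV 4.12 (cv2) and the standard library are available. Lean on these libraries where they do the work, as an engineer would, in place of code of your own. Each camera call takes 0.05 s, during which the arm holds its last target. There are 200 camera calls.

TASK

Clear the carving board: take the blade scraper (the tool with the narrow head) off the rack by its handle, feel its blade down onto the bare strip at the back of the board, and, keeping the blade lightly pressed on the board all the way to the open front edge, wipe all four stone offcuts over that edge into the catch tray. Move the offcuts only with the scraper, never with the gripper, and never lean on the board with more than 25 newtons. Then put the scraper back upright on the rack, both ears on the rails, and let go, leaving the other rack tool, the stone figure and the hammer where they are.

Things in the scene. Friction and masses are not known exactly. Their poses are not given: they have to be found in the camera images.
- scraper: blade scraper, dark wood, upright on the rack, about 0.4 kg. Origin: middle of its head's underside; z up, y along the blade, x the wiping direction (either way round is the same). Head 30 (x) by 140 (y) mm from 0 to 16 mm up; top bar 30 by 200 mm from 16 to 32 mm, its ends being the ears that rest on the rack; on it an upright flat handle 26 (x) by 80 (y) mm, up to 83 mm.
- blade_root (a point): middle of the slot under the scraper's head (same point as its origin) where a steel blade 140 mm long (y) and 4 mm thick comes out. The blade is set out 10 to 34 mm below this point, differently each time and not reported: find its edge by touch. It does not move in use.
- board: carving board, plywood on rubber feet, fixed. Origin on the bench under its centre; x points to the open front edge (x = +130 mm, over the tray). Top face 60 mm up, 260 (x) by 188 (y) mm, gives about 1 mm per 8 N (8 mm at most). Side lips 12 mm high, inner faces at y = +-82 mm; front and back open. Offcuts lie from x = -60 mm forward; the strip behind is bare.
- tray: steel catch tray, open on top, fixed, its back part tucked under the board's front edge. Origin: centre of its underside; x in the same direction as the board's x. 170 (x) by 220 (y) by 36 mm high, walls and floor 4 mm.
- chip1: offcut of pale stone, a flat irregular shard about 64 by 32 mm, 7 mm thick, lying loose on the board. Origin: middle of its underside (x along its length).
- chip2: offcut of pale stone, a flat irregular shard about 60 by 36 mm, 7 mm thick, lying loose on the board. Origin: middle of its underside (x along its length).
- chip3: offcut of pale stone, a flat irregular shard about 66 by 30 mm, 7 mm thick, lying loose on the board. Origin: middle of its underside (x along its length).
- chip4: offcut of pale stone, a flat irregular shard about 62 by 34 mm, 7 mm thick, lying loose on the board. Origin: middle of its underside (x along its length).
- rack: the wooden tool rack, fixed: two level rails along x, 260 mm long, 20 mm wide, centred at y = +-90 mm, tops 72 mm up. Origin: on the bench under the centre. A tool stands with its ears on the rails, head hanging between them, its origin 56 mm above the rack's, its y along the rack's y; the two tools stand at x = +60 and -60 mm, which one where varies.
- rubber_float: the other tool on the rack, to be left: the same dark wood handle, top bar and ears as the scraper, but with a broad head 64 by 140 mm with an 8 mm cork sole and no blade. Origin: middle of the underside of its wooden head.
- figure: small finished carving of pale stone, upright, 60 mm across and 100 mm high, loose on the bench beyond the board, to be left. Origin: centre of its foot.
- hammer: hammer lying loose on the bench beyond the rack, to be left. Origin: underside, near the middle.

How it is judged:
By the outcome, as a careful person would: the job done as asked, in the order asked, and still so for the second after the job is handed in, with the robot touching nothing.
It also fails if it takes over 61 s, if anything falls off the work surface, if the arm or the gripper's body presses on something with over 40 N, if the wrist force passes 120 N, or if a joint passes its speed limit or range.

## Working session

There is one attempt and no reset: what is moved stays moved. The work goes in short steps, Python scripts to look and compute and a tool call to move; the robot and the scene stay as the last step left them, time stands still between calls to the robot, and variables do not carry over. Pictures are saved under pics/ and viewed, at most 10 in all, crops included, and the job is handed in when it is done.

Besides the shell and the picture viewer there is one more tool, called by a JSON object that holds its "method" and its "body", one argument or row to a line. carry_out: Moves the arm, as the interface text tells. Its arguments: {"type":"object","properties":{"commands":{"type":"array","items":{"type":"array","items":{"type":"number"}}},"jaw":{"type":"number"}},"required":["commands"]}

```bash
mkdir -p pics; ls; python3 - <<'E'
from bench import *
import cv2,numpy as np,pickle
o=get_obs(); print(o)
d={}
for n in("scene","top"):
    s=snapshot(n); d[n]=s; cv2.imwrite(f"pics/{n}0.png",s["img"][:,:,::-1]); print(n,s["fx"],s["fy"],s["cx"],s["cy"],s["distortion"],s["R"],s["t"])
pickle.dump(d,open("d0.pkl","wb"))
E
```

```text
pics
{'time': 0.0, 'joint_positions': array([-1.40709601e+00,  8.79020137e-02,  1.37224972e+00, -5.22634806e-05,
        1.68357605e+00, -1.03109784e-01]), 'qvel': array([ 5.52910422e-05, -2.07272160e-03, -9.46476989e-04,  3.02925801e-04,
        1.62890106e-03,  6.31189445e-04]), 'joint_torque': array([-1.51025852e-04, -3.40178382e+01, -3.02427757e+01,  7.18009192e-02,
        3.29696818e-02, -1.73987601e-04]), 'tool_pos': array([ 0.14489368, -0.5300038 ,  0.20433543]), 'ee_rot': array([-3.13946352e+00, -1.68094426e-04,  2.66804098e-01]), 'wrist_force': array([-0.57726379, -0.18025281,  0.06727053]), 'wrist_torque': array([-0.00344594,  0.04054212, -0.06284399]), 'finger_force': 0.0, 'width': 0.09409551592055435}
scene 467.1113909506914 467.1113909506914 251.03721860384218 193.0819861977374 [0.03918257 0.         0.         0.         0.        ] [[ 0.21980561  0.97546251  0.01258545]
 [ 0.81993955 -0.17774014 -0.54415768]
 [-0.52856848  0.12992822 -0.83888856]] [-0.09570926 -0.48288973  1.78060475]
top 385.62227547408077 385.62227547408077 248.185740855433 191.32989458282444 [0.00986017 0.         0.         0.         0.        ] [[-1.81445548e-02 -9.99831682e-01 -2.71723094e-03]
 [-9.90237903e-01  1.83459672e-02 -1.38174963e-01]
 [ 1.38201556e-01  1.83581874e-04 -9.90404107e-01]] [-0.04937551  0.61028672  0.90213175]
```

View pics/scene0.png

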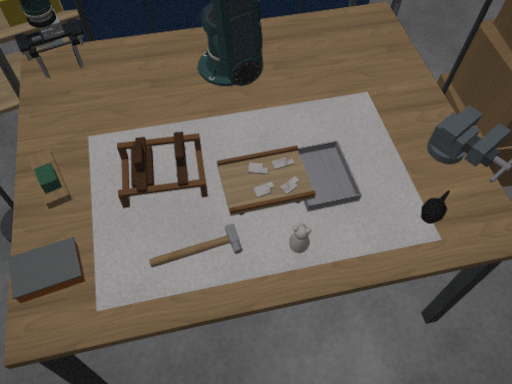

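View pics/top0.png

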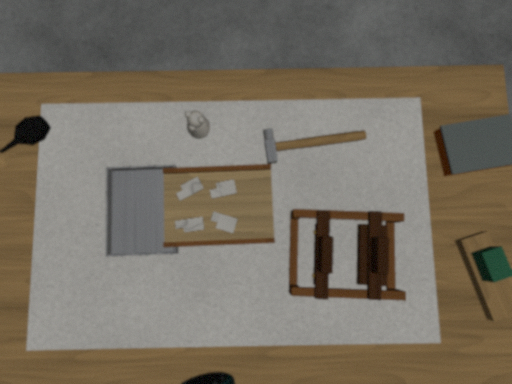

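The scene view shows the rack at left (about (160,165)), the board at (265,178), and the tray to its right. In the top view the narrow-headed scraper is at about (322,255) and the broad float at (375,255). The board is at (218,205), the tray at (140,210), the figure at (198,124) and the hammer at (315,142).

```bash
cat > h.py <<'E'
import numpy as np,cv2
def cloud(s):
    h,w=s["range_z"].shape; v,u=np.mgrid[:h,:w]
    K=np.array([[s["fx"],0,s["cx"]],[0,s["fy"],s["cy"]],[0,0,1]])
    p=cv2.undistortPoints(np.stack([u,v],-1).reshape(-1,1,2).astype(float),K,np.array(s["distortion"])).reshape(h,w,2)
    z=s["range_z"]; P=np.dstack([p[...,0]*z,p[...,1]*z,z])
    W=(P-s["t"])@s["R"]; W[z==0]=np.nan
    return W
def rect(P): 
    c,(a,b),t=cv2.minAreaRect(P[:,:2].astype(np.float32)*1000); return np.round(c,1),round(a,1),round(b,1),round(t,2),len(P)
E
python3 - <<'E'
from h import *; import pickle
d=pickle.load(open("d0.pkl","rb"))
T=cloud(d["top"]);S=cloud(d["scene"])
def box(W,u0,u1,v0,v1,z0,z1):
    P=W[v0:v1,u0:u1].reshape(-1,3); return P[(P[:,2]>z0)&(P[:,2]<z1)]
print("bench z",np.nanmedian(T[300:330,60:250,2]),np.nanmedian(S[260:270,120:200,2]))
R=(280,415,200,310)
print("scr handle",rect(box(T,305,345,200,310,.125,.15)),np.median(box(T,305,345,200,310,.125,.15),0))
print("float handle",rect(box(T,350,400,200,310,.125,.15)))
print("scr bar",rect(box(T,310,335,200,310,.08,.096)),"float bar",rect(box(T,355,400,200,310,.08,.096)))
print("rails",rect(box(T,*R,.06,.078)))
for nm,a in(("rail1",(285,415,203,226)),("rail2",(285,415,283,305))): print(nm,rect(box(T,*a,.06,.078)))
print("board",rect(box(T,155,280,155,255,.052,.08)),"lips",rect(box(T,165,280,160,175,.068,.08)),rect(box(T,165,280,235,250,.068,.08)))
print("top",np.median(box(T,200,270,180,235,.05,.08),0))
print("tray",rect(box(T,100,162,160,262,.02,.045)))
print("S handles",rect(box(S,170,195,120,190,.125,.15)),rect(box(S,125,155,120,190,.125,.15)))
print("S board",rect(box(S,215,320,145,215,.052,.08)))
print("S rack",rect(box(S,110,215,125,210,.06,.078)))
# chips by brightness
P=box(T,165,280,165,245,.05,.08)
img=d["top"]["img"][165:245,165:280].astype(int); Wz=T[165:245,165:280]
m=(img.min(2)>120).astype(np.uint8)
n,l,st,c=cv2.connectedComponentsWithStats(m)
for i in range(1,n):
    if st[i,4]>20: print("chip",rect(Wz[l==i]),np.nanmedian(Wz[l==i][:,2]))
E
```

```text
bench z 0.0010950824570975842 0.0013978571235927252
scr handle (array([ 456. , -227.5]), 26.5, 79.5, 86.2, 475) [ 0.45495796 -0.22592629  0.13777164]
float handle (array([ 452.4, -345.6]), 25.8, 78.6, 86.22, 487)
scr bar (array([ 456.3, -227.2]), 30.8, 199.5, 86.0, 767) float bar (array([ 452.9, -346.7]), 31.4, 199.4, 85.44, 836)
rails (array([ 455.3, -289.6]), 259.6, 200.5, 86.88, 2367)
rail1 (array([ 537.2, -294.3]), 259.2, 36.4, 86.88, 772)
rail2 (array([ 372.1, -284.8]), 259.5, 36.1, 88.32, 858)
board (array([574.8,  11.9]), 188.2, 260.3, 1.24, 8603) lips (array([662.4,  10.7]), 13.0, 254.2, 1.32, 547) (array([486.8,   8.5]), 12.0, 254.6, 1.24, 566)
top [ 0.56953897 -0.02751088  0.06011461]
tray (array([569.8, 223. ]), 220.5, 138.6, 0.75, 626)
S handles (array([ 460.5, -231.4]), 25.9, 87.4, 86.37, 210) (array([ 457.8, -350.3]), 25.8, 85.7, 85.6, 232)
S board (array([579. ,  11.3]), 195.9, 262.0, 1.51, 4622)
S rack (array([ 459.8, -292.8]), 260.9, 212.9, 87.18, 1426)
chip (array([685.2,  75.6]), 97.6, 3.1, 89.11, 50) 0.0008327173829116144
chip (array([ 582.1, -100.9]), 75.2, 203.5, 88.22, 572) 0.0005952146923342088
chip (array([616. ,  82.6]), 29.2, 60.3, 28.52, 249) 0.06708126847376264
chip (array([614.5,   1.5]), 32.3, 58.5, 11.58, 279) 0.0667485689082949
chip (array([5.341e+02, 3.000e-01]), 56.7, 33.6, 73.03, 300) 0.06670710571328473
chip (array([529.1,  80.4]), 27.6, 61.8, 7.98, 247) 0.06668904648031708
```

```bash
python3 - <<'E'
import cv2
a=cv2.imread("pics/scene0.png")[110:225,105:345]; cv2.imwrite("pics/c1.png",cv2.resize(a,None,fx=3.3,fy=3.3,interpolation=cv2.INTER_CUBIC))
E
```

```text
(no output)
```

View pics/c1.png

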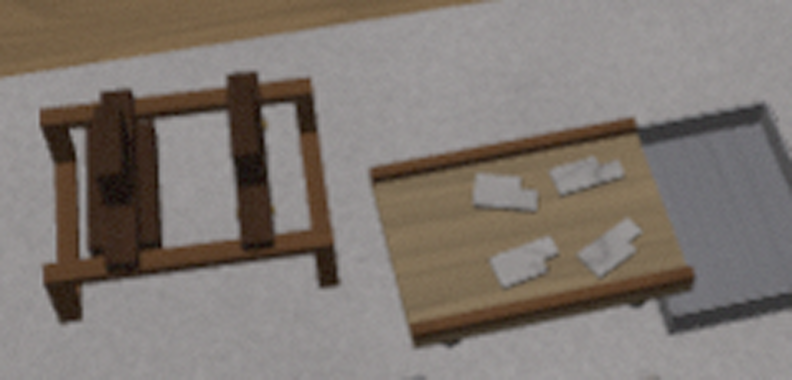

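The crop confirms the narrow-headed scraper stands at (245,160), on the board side of the rack, and the broad float at (115,180). Four chips lie on the board. I'll write a small helper that turns world targets into rows.

```bash
cat > go.py <<'E'
# go.py x y z yaw ncalls : rows from commanded pose (tool pointing down) to target, evenly split; remembers the new commanded pose
import sys,json,os,numpy as np
c=json.load(open("c.json")) if os.path.exists("c.json") else [.145,-.531,.206,.267]
a=sys.argv; tgt=[c[i] if a[i+1]=="-" else float(a[i+1]) for i in range(4)]; n=int(a[5]) if len(a)>5 else 1
start=np.array(c); tgt=np.array(tgt)
for k in range(n):
    d=(start+(tgt-start)*(k+1)/n)-c; s,co=np.sin(c[3]),np.cos(c[3])
    row=np.round([co*d[0]+s*d[1],s*d[0]-co*d[1],-d[2],-d[3]],4)
    print("end",row,"per-row",np.round(row/5,4))
    c=[c[0]+co*row[0]+s*row[1],c[1]+s*row[0]-co*row[1],c[2]-row[2],c[3]-row[3]]
json.dump(c,open("c.json","w")); print(np.round(c,4))
E
python3 go.py .457 -.2285 .206 -.063 2; python3 go.py - - .097 -
```

```text
end [ 0.1904 -0.1047 -0.      0.165 ] per-row [ 0.0381 -0.0209 -0.      0.033 ]
end [ 0.1706 -0.1346 -0.      0.165 ] per-row [ 0.0341 -0.0269 -0.      0.033 ]
[ 0.457  -0.2285  0.206  -0.063 ]
end [ 0.    -0.     0.109 -0.   ] per-row [ 0.     -0.      0.0218 -0.    ]
[ 0.457  -0.2285  0.097  -0.063 ]
```

{"method": "carry_out", "body": {
  "commands": [
    [0.038,-0.021,0,0,0,0.033],
    [0.076,-0.042,0,0,0,0.066],
    [0.114,-0.063,0,0,0,0.099],
    [0.152,-0.084,0,0,0,0.132],
    [0.1904,-0.1047,0,0,0,0.165]
  ],
  "jaw": 1
}}

```text
time: 0.6
tool_pos: [0.3018, -0.3778, 0.205]
ee_rot: [-3.141, 0.0, 0.1]
wrist_force: [0.3, 0.1, 0.9]
width: 0.0939
finger_force: 0.0
```

{"method": "carry_out", "body": {
  "commands": [
    [0.034,-0.027,0,0,0,0.033],
    [0.068,-0.054,0,0,0,0.066],
    [0.102,-0.081,0,0,0,0.099],
    [0.137,-0.108,0,0,0,0.132],
    [0.1706,-0.1346,0,0,0,0.165]
  ]
}}

```text
time: 1.1
tool_pos: [0.458, -0.2265, 0.205]
ee_rot: [-3.141, 0.001, -0.064]
wrist_force: [0.2, -0.3, 1.2]
width: 0.0942
finger_force: 0.0
```

{"method": "carry_out", "body": {
  "commands": [
    [0,0,0.022,0,0,0],
    [0,0,0.044,0,0,0],
    [0,0,0.066,0,0,0],
    [0,0,0.088,0,0,0],
    [0,0,0.109,0,0,0]
  ]
}}

```text
time: 1.6
tool_pos: [0.4566, -0.2277, 0.0949]
ee_rot: [-3.141, 0.001, -0.063]
wrist_force: [0.7, 0.4, -0.1]
width: 0.094
finger_force: 0.0
```

{"method": "carry_out", "body": {
  "commands": [
    [0,0,0,0,0,0],
    [0,0,0,0,0,0],
    [0,0,0,0,0,0],
    [0,0,0,0,0,0],
    [0,0,0,0,0,0]
  ]
}}

```text
time: 2.1
tool_pos: [0.4577, -0.2285, 0.0977]
ee_rot: [3.14, -0.002, -0.063]
wrist_force: [-0.5, 0.7, -0.1]
width: 0.0941
finger_force: 0.0
```

```bash
python3 - <<'E'
from bench import *
import cv2
from h import *
o=get_obs(); print(o["tool_pos"],o["ee_rot"],o["wrist_force"])
for n in("scene",):
    s=snapshot(n); a=s["img"][90:230,100:300,::-1]; cv2.imwrite("pics/g1.png",cv2.resize(a,None,fx=3.8,fy=3.8,interpolation=cv2.INTER_CUBIC))
E
```

```text
[ 0.45769823 -0.22854398  0.09770174] [ 3.14044708e+00 -1.94481093e-03 -6.32474432e-02] [-0.5450338   0.66423569 -0.06751031]
```

View pics/g1.png

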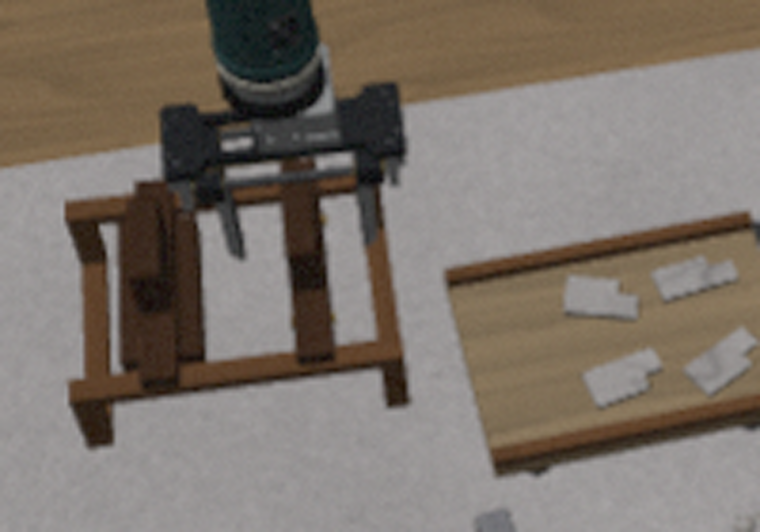

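The open fingers straddle the scraper handle, with tips at about (240,255) and (370,240) and the handle at (303,235). The right-hand finger is clear of the end crossbar. Closing now.

{"method": "carry_out", "body": {
  "commands": [
    [0,0,0,0,0,0],
    [0,0,0,0,0,0],
    [0,0,0,0,0,0],
    [0,0,0,0,0,0],
    [0,0,0,0,0,0]
  ],
  "jaw": 0
}}

```text
time: 2.65
tool_pos: [0.4571, -0.2281, 0.0964]
ee_rot: [3.142, 0.0, -0.063]
wrist_force: [0.8, 0.2, 0.6]
width: 0.0574
finger_force: 0.0
```

{"method": "carry_out", "body": {
  "commands": [
    [0,0,0,0,0,0],
    [0,0,0,0,0,0],
    [0,0,0,0,0,0],
    [0,0,0,0,0,0],
    [0,0,0,0,0,0]
  ]
}}

```text
time: 3.15
tool_pos: [0.4571, -0.2285, 0.0965]
ee_rot: [3.141, -0.0, -0.063]
wrist_force: [-0.1, -1.8, -0.5]
width: 0.0256
finger_force: 30.0
```

```bash
python3 go.py - - .177 - 1; python3 go.py .578 -.088 .177 .022 1;python3 go.py - - .142 - 1
```

```text
end [ 0.   -0.   -0.08 -0.  ] per-row [ 0.    -0.    -0.016 -0.   ]
[ 0.457  -0.2285  0.177  -0.063 ]
end [ 0.1119 -0.1478 -0.     -0.085 ] per-row [ 0.0224 -0.0296 -0.     -0.017 ]
[ 0.578 -0.088  0.177  0.022]
end [ 0.     0.     0.035 -0.   ] per-row [ 0.     0.     0.007 -0.   ]
[ 0.578 -0.088  0.142  0.022]
```

{"method": "carry_out", "body": {
  "commands": [
    [0,0,-0.008,0,0,0],
    [0,0,-0.026,0,0,0],
    [0,0,-0.044,0,0,0],
    [0,0,-0.062,0,0,0],
    [0,0,-0.08,0,0,0]
  ]
}}

```text
time: 3.65
tool_pos: [0.4566, -0.2276, 0.1765]
ee_rot: [-3.14, 0.002, -0.063]
wrist_force: [-0.6, -0.6, -4.1]
width: 0.0256
finger_force: 30.0
```

{"method": "carry_out", "body": {
  "commands": [
    [0.0224,-0.0296,0,0,0,-0.017],
    [0.0448,-0.0592,0,0,0,-0.034],
    [0.0672,-0.0888,0,0,0,-0.051],
    [0.0896,-0.1184,0,0,0,-0.068],
    [0.1119,-0.1478,0,0,0,-0.085]
  ]
}}

```text
time: 4.15
tool_pos: [0.5783, -0.0861, 0.1757]
ee_rot: [-3.141, 0.002, 0.023]
wrist_force: [0.2, -0.2, -3.5]
width: 0.0256
finger_force: 30.0
```

```bash
python3 - <<'E'
from bench import *
import cv2
s=snapshot("scene"); a=s["img"][90:230,180:360,::-1]; cv2.imwrite("pics/g2.png",cv2.resize(a,None,fx=4,fy=4,interpolation=cv2.INTER_CUBIC))
o=get_obs(); print(o["tool_pos"],o["ee_rot"],o["wrist_force"])
E
```

```text
[ 0.58181553 -0.08085295  0.17529279] [-3.13518562e+00 -2.26565211e-03  2.82599444e-02] [ 4.04827902  2.44433845 -4.53746315]
```

View pics/g2.png

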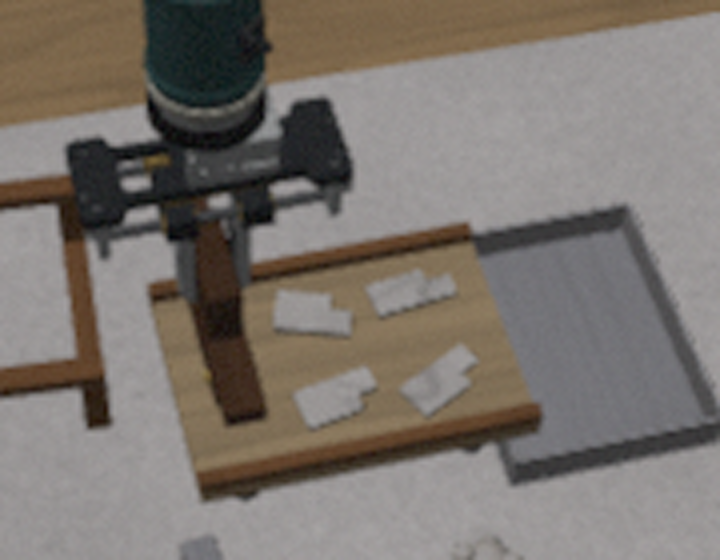

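The scraper hangs level over the bare back strip, with its bar at about (232,350), clear of all the chips. Going down to just above the highest possible contact.

{"method": "carry_out", "body": {
  "commands": [
    [0,0,0.01,0,0,0],
    [0,0,0.02,0,0,0],
    [0,0,0.03,0,0,0],
    [0,0,0.035,0,0,0],
    [0,0,0.035,0,0,0]
  ]
}}

```text
time: 4.7
tool_pos: [0.5767, -0.0883, 0.1397]
ee_rot: [-3.141, 0.003, 0.02]
wrist_force: [-0.0, -0.1, -4.5]
width: 0.0261
finger_force: 30.0
```

{"method": "carry_out", "body": {
  "commands": [
    [0,0,0.001,0,0,0],
    [0,0,0.002,0,0,0],
    [0,0,0.003,0,0,0],
    [0,0,0.004,0,0,0],
    [0,0,0.004,0,0,0]
  ]
}}

```text
time: 5.2
tool_pos: [0.5781, -0.0877, 0.1375]
ee_rot: [3.141, -0.0, 0.022]
wrist_force: [-0.4, 0.1, -3.6]
width: 0.0258
finger_force: 30.0
```

{"method": "carry_out", "body": {
  "commands": [
    [0,0,0.001,0,0,0],
    [0,0,0.002,0,0,0],
    [0,0,0.0025,0,0,0],
    [0,0,0.0025,0,0,0],
    [0,0,0.0025,0,0,0]
  ]
}}

```text
time: 5.7
tool_pos: [0.5781, -0.0877, 0.1349]
ee_rot: [3.142, 0.0, 0.022]
wrist_force: [0.4, -0.0, -2.7]
width: 0.0253
finger_force: 30.0
```

{"method": "carry_out", "body": {
  "commands": [
    [0,0,0.001,0,0,0],
    [0,0,0.002,0,0,0],
    [0,0,0.0025,0,0,0],
    [0,0,0.0025,0,0,0],
    [0,0,0.0025,0,0,0]
  ]
}}

```text
time: 6.2
tool_pos: [0.5781, -0.0877, 0.1324]
ee_rot: [3.142, 0.0, 0.022]
wrist_force: [0.1, 0.1, -4.5]
width: 0.0258
finger_force: 30.0
```

{"method": "carry_out", "body": {
  "commands": [
    [0,0,0.001,0,0,0],
    [0,0,0.002,0,0,0],
    [0,0,0.0025,0,0,0],
    [0,0,0.0025,0,0,0],
    [0,0,0.0025,0,0,0]
  ]
}}

```text
time: 6.7
tool_pos: [0.5781, -0.0877, 0.1299]
ee_rot: [3.142, 0.0, 0.022]
wrist_force: [1.0, -0.7, -3.1]
width: 0.0263
finger_force: 30.0
```

{"method": "carry_out", "body": {
  "commands": [
    [0,0,0.001,0,0,0],
    [0,0,0.002,0,0,0],
    [0,0,0.0025,0,0,0],
    [0,0,0.0025,0,0,0],
    [0,0,0.0025,0,0,0]
  ]
}}

```text
time: 7.2
tool_pos: [0.5781, -0.0877, 0.1274]
ee_rot: [3.142, 0.0, 0.022]
wrist_force: [0.2, -0.6, -3.6]
width: 0.0255
finger_force: 30.0
```

{"method": "carry_out", "body": {
  "commands": [
    [0,0,0.001,0,0,0],
    [0,0,0.002,0,0,0],
    [0,0,0.0025,0,0,0],
    [0,0,0.0025,0,0,0],
    [0,0,0.0025,0,0,0]
  ]
}}

```text
time: 7.7
tool_pos: [0.5781, -0.0877, 0.1249]
ee_rot: [3.142, 0.0, 0.022]
wrist_force: [1.5, 0.2, -4.2]
width: 0.026
finger_force: 30.0
```

{"method": "carry_out", "body": {
  "commands": [
    [0,0,0.001,0,0,0],
    [0,0,0.002,0,0,0],
    [0,0,0.0025,0,0,0],
    [0,0,0.0025,0,0,0],
    [0,0,0.0025,0,0,0]
  ]
}}

```text
time: 8.2
tool_pos: [0.5781, -0.0877, 0.1224]
ee_rot: [3.142, 0.0, 0.022]
wrist_force: [-0.1, -0.1, -3.5]
width: 0.0257
finger_force: 30.0
```

{"method": "carry_out", "body": {
  "commands": [
    [0,0,0.001,0,0,0],
    [0,0,0.002,0,0,0],
    [0,0,0.0025,0,0,0],
    [0,0,0.0025,0,0,0],
    [0,0,0.0025,0,0,0]
  ]
}}

```text
time: 8.7
tool_pos: [0.5781, -0.0877, 0.1199]
ee_rot: [3.142, 0.0, 0.022]
wrist_force: [-0.0, -0.9, -3.8]
width: 0.0259
finger_force: 30.0
```

{"method": "carry_out", "body": {
  "commands": [
    [0,0,0.001,0,0,0],
    [0,0,0.002,0,0,0],
    [0,0,0.0025,0,0,0],
    [0,0,0.0025,0,0,0],
    [0,0,0.0025,0,0,0]
  ]
}}

```text
time: 9.2
tool_pos: [0.5781, -0.0877, 0.1175]
ee_rot: [3.142, -0.0, 0.022]
wrist_force: [0.2, -0.6, -3.4]
width: 0.0259
finger_force: 30.0
```

{"method": "carry_out", "body": {
  "commands": [
    [0,0,0.001,0,0,0],
    [0,0,0.002,0,0,0],
    [0,0,0.0025,0,0,0],
    [0,0,0.0025,0,0,0],
    [0,0,0.0025,0,0,0]
  ]
}}

```text
time: 9.7
tool_pos: [0.5781, -0.0877, 0.115]
ee_rot: [3.142, 0.0, 0.022]
wrist_force: [-0.1, 0.1, -3.7]
width: 0.0256
finger_force: 30.0
```

{"method": "carry_out", "body": {
  "commands": [
    [0,0,0.001,0,0,0],
    [0,0,0.002,0,0,0],
    [0,0,0.0025,0,0,0],
    [0,0,0.0025,0,0,0],
    [0,0,0.0025,0,0,0]
  ]
}}

```text
time: 10.2
tool_pos: [0.5781, -0.0877, 0.1124]
ee_rot: [3.142, 0.0, 0.022]
wrist_force: [0.0, -0.4, -3.5]
width: 0.0262
finger_force: 30.0
```

{"method": "carry_out", "body": {
  "commands": [
    [0,0,0.001,0,0,0],
    [0,0,0.0015,0,0,0],
    [0,0,0.002,0,0,0],
    [0,0,0.002,0,0,0],
    [0,0,0.002,0,0,0]
  ]
}}

```text
time: 10.7
tool_pos: [0.5784, -0.0878, 0.1114]
ee_rot: [3.141, -0.001, 0.022]
wrist_force: [-1.7, 0.7, 2.9]
width: 0.0258
finger_force: 30.0
```

Contact found: net about 6.6 N at a TCP z of about 0.111. Starting the wipe along -tool y, which is board +x.

{"method": "carry_out", "body": {
  "commands": [
    [0,-0.001,0.0002,0,0,0],
    [0,-0.003,0.0003,0,0,0],
    [0,-0.006,0.0004,0,0,0],
    [0,-0.009,0.0004,0,0,0],
    [0,-0.012,0.0004,0,0,0]
  ]
}}

```text
time: 11.2
tool_pos: [0.5787, -0.0765, 0.1111]
ee_rot: [3.139, -0.003, 0.022]
wrist_force: [-0.8, -4.7, 4.9]
width: 0.0259
finger_force: 30.0
```

{"method": "carry_out", "body": {
  "commands": [
    [0,-0.004,0,0,0,0],
    [0,-0.008,0,0,0,0],
    [0,-0.012,0,0,0,0],
    [0,-0.016,0,0,0,0],
    [0,-0.02,0,0,0,0]
  ]
}}

```text
time: 11.7
tool_pos: [0.5783, -0.0564, 0.1111]
ee_rot: [3.139, -0.003, 0.022]
wrist_force: [0.0, -4.2, 5.3]
width: 0.0256
finger_force: 30.0
```

{"method": "carry_out", "body": {
  "commands": [
    [0,-0.004,0,0,0,0],
    [0,-0.008,0,0,0,0],
    [0,-0.012,0,0,0,0],
    [0,-0.016,0,0,0,0],
    [0,-0.02,0,0,0,0]
  ]
}}

```text
time: 12.2
tool_pos: [0.5779, -0.0364, 0.1111]
ee_rot: [3.139, -0.003, 0.022]
wrist_force: [-0.5, -3.6, 5.7]
width: 0.0259
finger_force: 30.0
```

{"method": "carry_out", "body": {
  "commands": [
    [0,-0.004,0,0,0,0],
    [0,-0.008,0,0,0,0],
    [0,-0.012,0,0,0,0],
    [0,-0.016,0,0,0,0],
    [0,-0.02,0,0,0,0]
  ]
}}

```text
time: 12.7
tool_pos: [0.5774, -0.0167, 0.1111]
ee_rot: [3.139, -0.002, 0.022]
wrist_force: [-0.4, -4.6, 4.7]
width: 0.0258
finger_force: 30.0
```

{"method": "carry_out", "body": {
  "commands": [
    [0,-0.004,0,0,0,0],
    [0,-0.008,0,0,0,0],
    [0,-0.012,0,0,0,0],
    [0,-0.016,0,0,0,0],
    [0,-0.02,0,0,0,0]
  ]
}}

```text
time: 13.2
tool_pos: [0.577, 0.0033, 0.1111]
ee_rot: [3.139, -0.002, 0.022]
wrist_force: [-0.7, -4.9, 5.4]
width: 0.0257
finger_force: 30.0
```

{"method": "carry_out", "body": {
  "commands": [
    [0,-0.004,0,0,0,0],
    [0,-0.008,0,0,0,0],
    [0,-0.012,0,0,0,0],
    [0,-0.016,0,0,0,0],
    [0,-0.02,0,0,0,0]
  ]
}}

```text
time: 13.7
tool_pos: [0.5765, 0.0233, 0.1111]
ee_rot: [3.139, -0.002, 0.021]
wrist_force: [-0.5, -4.9, 5.9]
width: 0.026
finger_force: 30.0
```

{"method": "carry_out", "body": {
  "commands": [
    [0,-0.004,0,0,0,0],
    [0,-0.008,0,0,0,0],
    [0,-0.012,0,0,0,0],
    [0,-0.016,0,0,0,0],
    [0,-0.02,0,0,0,0]
  ]
}}

```text
time: 14.2
tool_pos: [0.576, 0.0433, 0.1111]
ee_rot: [3.139, -0.002, 0.021]
wrist_force: [-0.8, -5.7, 6.0]
width: 0.0258
finger_force: 30.0
```

```bash
python3 - <<'E'
from bench import *
import cv2
s=snapshot("scene"); a=s["img"][90:230,200:380,::-1]; cv2.imwrite("pics/g3.png",cv2.resize(a,None,fx=4,fy=4,interpolation=cv2.INTER_CUBIC))
E
```

```text
(no output)
```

View pics/g3.png

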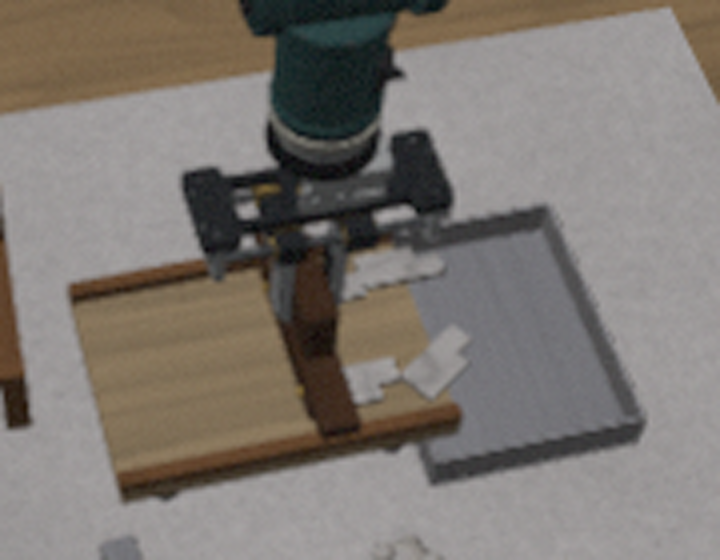

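The blade is at about (320,370) with the board clean behind it. All four chips are ahead of it, and the front two already overhang the tray. Carrying on.

{"method": "carry_out", "body": {
  "commands": [
    [0,-0.004,0,0,0,0],
    [0,-0.008,0,0,0,0],
    [0,-0.012,0,0,0,0],
    [0,-0.016,0,0,0,0],
    [0,-0.02,0,0,0,0]
  ]
}}

```text
time: 14.75
tool_pos: [0.5756, 0.0634, 0.1111]
ee_rot: [3.139, -0.002, 0.021]
wrist_force: [0.1, -3.9, 5.2]
width: 0.0259
finger_force: 30.0
```

{"method": "carry_out", "body": {
  "commands": [
    [0,-0.004,0,0,0,0],
    [0,-0.008,0,0,0,0],
    [0,-0.012,0,0,0,0],
    [0,-0.016,0,0,0,0],
    [0,-0.02,0,0,0,0]
  ]
}}

```text
time: 15.25
tool_pos: [0.5751, 0.0835, 0.1111]
ee_rot: [3.139, -0.002, 0.022]
wrist_force: [0.3, -4.8, 5.5]
width: 0.0257
finger_force: 30.0
```

{"method": "carry_out", "body": {
  "commands": [
    [0,-0.004,0,0,0,0],
    [0,-0.008,0,0,0,0],
    [0,-0.012,0,0,0,0],
    [0,-0.016,0,0,0,0],
    [0,-0.02,0,0,0,0]
  ]
}}

```text
time: 15.75
tool_pos: [0.5747, 0.1035, 0.1111]
ee_rot: [3.14, -0.002, 0.021]
wrist_force: [1.4, -4.1, 6.9]
width: 0.0261
finger_force: 30.0
```

{"method": "carry_out", "body": {
  "commands": [
    [0,-0.004,0,0,0,0],
    [0,-0.008,0,0,0,0],
    [0,-0.012,0,0,0,0],
    [0,-0.016,0,0,0,0],
    [0,-0.02,0,0,0,0]
  ]
}}

```text
time: 16.25
tool_pos: [0.5742, 0.1236, 0.1111]
ee_rot: [3.14, -0.002, 0.021]
wrist_force: [-1.3, -3.2, 4.6]
width: 0.0256
finger_force: 30.0
```

{"method": "carry_out", "body": {
  "commands": [
    [0,-0.003,0,0,0,0],
    [0,-0.006,0,0,0,0],
    [0,-0.009,0,0,0,0],
    [0,-0.012,0,0,0,0],
    [0,-0.014,0,0,0,0]
  ]
}}

```text
time: 16.75
tool_pos: [0.5738, 0.1378, 0.1112]
ee_rot: [3.14, -0.002, 0.022]
wrist_force: [0.3, -3.9, 6.0]
width: 0.026
finger_force: 30.0
```

```bash
python3 - <<'E'
from bench import *
import cv2
s=snapshot("scene"); a=s["img"][90:230,200:380,::-1]; cv2.imwrite("pics/g4.png",cv2.resize(a,None,fx=4,fy=4,interpolation=cv2.INTER_CUBIC))
E
```

```text
(no output)
```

View pics/g4.png

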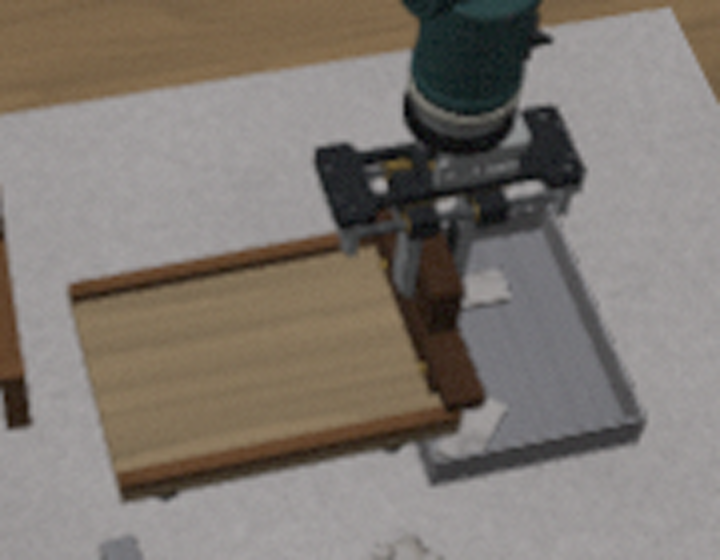

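The blade is at the front edge, around (430,330). The board behind it is bare and chips are lying in the tray. I'll push slightly past the edge and then lift.

{"method": "carry_out", "body": {
  "commands": [
    [0,-0.002,0,0,0,0],
    [0,-0.005,0,0,0,0],
    [0,-0.008,0,0,0,0],
    [0,-0.011,0,0,0,0],
    [0,-0.011,0,0,0,0]
  ]
}}

```text
time: 17.3
tool_pos: [0.5717, 0.1503, 0.108]
ee_rot: [-3.141, 0.004, 0.023]
wrist_force: [-0.4, -1.2, -3.2]
width: 0.026
finger_force: 30.0
```

```bash
echo "[0.5728,0.1489,0.1106,0.022]" > c.json; python3 go.py - - .1806 - 1; python3 go.py .457 -.2285 .1806 -.063 2
```

```text
end [ 0.    0.   -0.07 -0.  ] per-row [ 0.     0.    -0.014 -0.   ]
[0.5728 0.1489 0.1806 0.022 ]
end [-0.062   0.1874 -0.      0.0425] per-row [-0.0124  0.0375 -0.      0.0085]
end [-0.0541  0.1898 -0.      0.0425] per-row [-0.0108  0.038  -0.      0.0085]
[ 0.457  -0.2285  0.1806 -0.063 ]
```

{"method": "carry_out", "body": {
  "commands": [
    [0,0,-0.006,0,0,0],
    [0,0,-0.02,0,0,0],
    [0,0,-0.036,0,0,0],
    [0,0,-0.054,0,0,0],
    [0,0,-0.07,0,0,0]
  ]
}}

```text
time: 17.8
tool_pos: [0.5735, 0.1493, 0.1825]
ee_rot: [-3.141, -0.002, 0.022]
wrist_force: [-0.3, 0.7, -4.0]
width: 0.0256
finger_force: 30.0
```

{"method": "carry_out", "body": {
  "commands": [
    [-0.0124,0.0375,0,0,0,0.0085],
    [-0.0248,0.075,0,0,0,0.017],
    [-0.0372,0.1125,0,0,0,0.0255],
    [-0.0496,0.15,0,0,0,0.034],
    [-0.062,0.1874,0,0,0,0.0425]
  ]
}}

```text
time: 18.3
tool_pos: [0.5148, -0.0409, 0.1818]
ee_rot: [3.141, -0.003, -0.021]
wrist_force: [0.4, -0.5, -4.0]
width: 0.0262
finger_force: 30.0
```

{"method": "carry_out", "body": {
  "commands": [
    [-0.0108,0.038,0,0,0,0.0085],
    [-0.0216,0.076,0,0,0,0.017],
    [-0.0324,0.114,0,0,0,0.0255],
    [-0.0432,0.152,0,0,0,0.034],
    [-0.0541,0.1898,0,0,0,0.0425]
  ]
}}

```text
time: 18.8
tool_pos: [0.4568, -0.2298, 0.1819]
ee_rot: [3.14, -0.003, -0.064]
wrist_force: [0.2, -0.2, -4.0]
width: 0.026
finger_force: 30.0
```

{"method": "carry_out", "body": {
  "commands": [
    [0,0,0,0,0,0],
    [0,0,0,0,0,0],
    [0,0,0,0,0,0],
    [0,0,0,0,0,0],
    [0,0,0,0,0,0]
  ]
}}

```text
time: 19.3
tool_pos: [0.4575, -0.2271, 0.1803]
ee_rot: [3.142, -0.0, -0.061]
wrist_force: [0.5, 0.4, -3.9]
width: 0.0258
finger_force: 30.0
```

```bash
python3 - <<'E'
from bench import *
import cv2,pickle
from h import *
t=snapshot("top"); a=t["img"][95:310,90:420,::-1]; cv2.imwrite("pics/g5.png",cv2.resize(a,None,fx=2.4,fy=2.4,interpolation=cv2.INTER_CUBIC))
pickle.dump(t,open("t5.pkl","wb")); o=get_obs(); print(o["tool_pos"],o["ee_rot"])
E
```

```text
[ 0.45740833 -0.22716115  0.18022734] [ 3.14153823e+00 -1.87567410e-04 -6.14319209e-02]
```

View pics/g5.png

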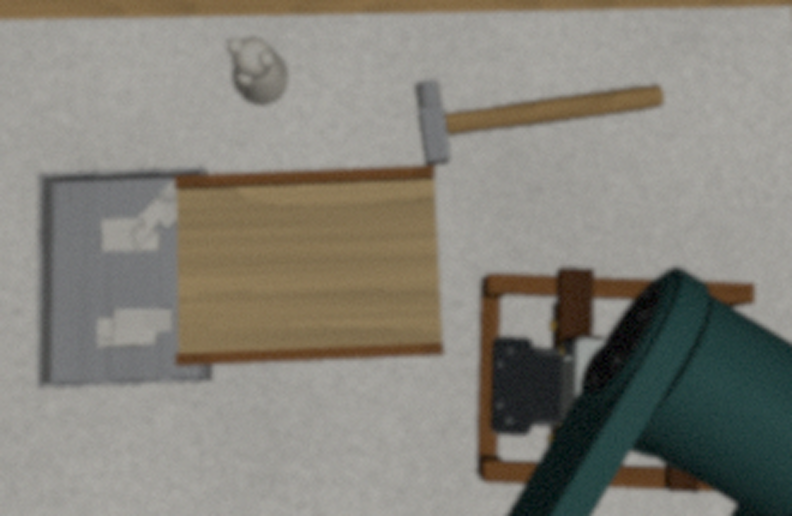

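The board is clear. All four chips are in the tray, at about (130,233), (155,220) and two overlapping at (135,327). Figure and hammer look undisturbed. Lowering the scraper onto the rack.

{"method": "carry_out", "body": {
  "commands": [
    [0,0,0.018,0,0,0],
    [0,0,0.036,0,0,0],
    [0,0,0.054,0,0,0],
    [0,0,0.07,0,0,0],
    [0,0,0.078,0,0,0]
  ]
}}

```text
time: 19.85
tool_pos: [0.4563, -0.227, 0.1003]
ee_rot: [-3.14, 0.003, -0.062]
wrist_force: [-0.2, 0.4, -4.0]
width: 0.0262
finger_force: 30.0
```

{"method": "carry_out", "body": {
  "commands": [
    [0,0,0.001,0,0,0],
    [0,0,0.002,0,0,0],
    [0,0,0.003,0,0,0],
    [0,0,0.004,0,0,0],
    [0,0,0.004,0,0,0]
  ]
}}

```text
time: 20.35
tool_pos: [0.4573, -0.2283, 0.0986]
ee_rot: [3.141, -0.001, -0.063]
wrist_force: [-0.3, -0.1, -4.1]
width: 0.0258
finger_force: 30.0
```

Commanded 0.0986; contact is expected at about 0.0965.

{"method": "carry_out", "body": {
  "commands": [
    [0,0,0.0005,0,0,0],
    [0,0,0.001,0,0,0],
    [0,0,0.0015,0,0,0],
    [0,0,0.0018,0,0,0],
    [0,0,0.0018,0,0,0]
  ]
}}

```text
time: 20.85
tool_pos: [0.4571, -0.2282, 0.0966]
ee_rot: [3.141, -0.0, -0.063]
wrist_force: [0.5, 0.9, -1.8]
width: 0.026
finger_force: 30.0
```

{"method": "carry_out", "body": {
  "commands": [
    [0,0,0.0001,0,0,0],
    [0,0,0.0002,0,0,0],
    [0,0,0.0003,0,0,0],
    [0,0,0.0003,0,0,0],
    [0,0,0.0003,0,0,0]
  ]
}}

```text
time: 21.35
tool_pos: [0.4571, -0.2282, 0.0965]
ee_rot: [3.141, -0.0, -0.063]
wrist_force: [-1.3, 1.4, 2.2]
width: 0.0261
finger_force: 30.0
```

Seated on the rails. Releasing.

{"method": "carry_out", "body": {
  "commands": [
    [0,0,0,0,0,0],
    [0,0,0,0,0,0],
    [0,0,0,0,0,0],
    [0,0,0,0,0,0],
    [0,0,0,0,0,0]
  ],
  "jaw": 1
}}

```text
time: 21.85
tool_pos: [0.4571, -0.2282, 0.0959]
ee_rot: [3.141, -0.0, -0.063]
wrist_force: [-0.8, 0.1, -0.1]
width: 0.0626
finger_force: 0.0
```

{"method": "carry_out", "body": {
  "commands": [
    [0,0,0,0,0,0],
    [0,0,0,0,0,0],
    [0,0,0,0,0,0],
    [0,0,0,0,0,0],
    [0,0,0,0,0,0]
  ]
}}

```text
time: 22.35
tool_pos: [0.457, -0.2281, 0.096]
ee_rot: [3.141, -0.0, -0.063]
wrist_force: [0.2, 0.2, -0.2]
width: 0.0938
finger_force: 0.0
```

{"method": "carry_out", "body": {
  "commands": [
    [0,0,-0.01,0,0,0],
    [0,0,-0.035,0,0,0],
    [0,0,-0.06,0,0,0],
    [0,0,-0.085,0,0,0],
    [0,0,-0.11,0,0,0]
  ]
}}

```text
time: 22.85
tool_pos: [0.4571, -0.2281, 0.2079]
ee_rot: [3.141, -0.001, -0.063]
wrist_force: [0.5, -1.3, 0.3]
width: 0.094
finger_force: 0.0
```

{"method": "carry_out", "body": {
  "commands": [
    [-0.034,0.035,0,0,0,0],
    [-0.068,0.07,0,0,0,0],
    [-0.102,0.105,0,0,0,0],
    [-0.136,0.14,0,0,0,0],
    [-0.16,0.17,0,0,0,0]
  ]
}}

```text
time: 23.35
tool_pos: [0.2846, -0.389, 0.2072]
ee_rot: [3.14, -0.001, -0.064]
wrist_force: [0.9, -0.8, -0.8]
width: 0.094
finger_force: 0.0
```

{"method": "carry_out", "body": {
  "commands": [
    [-0.02,0.035,0,0,0,0],
    [-0.04,0.07,0,0,0,0],
    [-0.06,0.1,0,0,0,0],
    [-0.08,0.13,0,0,0,0],
    [-0.08,0.13,0,0,0,0]
  ]
}}

```text
time: 23.85
tool_pos: [0.1957, -0.5151, 0.206]
ee_rot: [3.14, 0.001, -0.068]
wrist_force: [0.2, -0.0, 0.3]
width: 0.0941
finger_force: 0.0
```

```bash
python3 - <<'E'
from bench import *
import cv2,pickle
from h import *
t=snapshot("top"); a=t["img"][95:310,90:420,::-1]; cv2.imwrite("pics/g6.png",cv2.resize(a,None,fx=2.4,fy=2.4,interpolation=cv2.INTER_CUBIC))
T=cloud(t)
def box(u0,u1,v0,v1,z0,z1):
    P=T[v0:v1,u0:u1].reshape(-1,3); return P[(P[:,2]>z0)&(P[:,2]<z1)]
print(rect(box(305,345,200,310,.125,.15)),rect(box(350,400,200,310,.125,.15)))
print(rect(box(310,335,200,310,.08,.096)),np.median(box(305,345,200,310,.125,.15)[:,2]))
E
```

```text
(array([ 456.1, -226.1]), 25.5, 79.3, 86.97, 482) (array([ 452.4, -346.1]), 25.3, 78.7, 85.51, 496)
(array([ 456.3, -226.6]), 30.7, 199.7, 86.33, 777) 0.1378030321258818
```

View pics/g6.png

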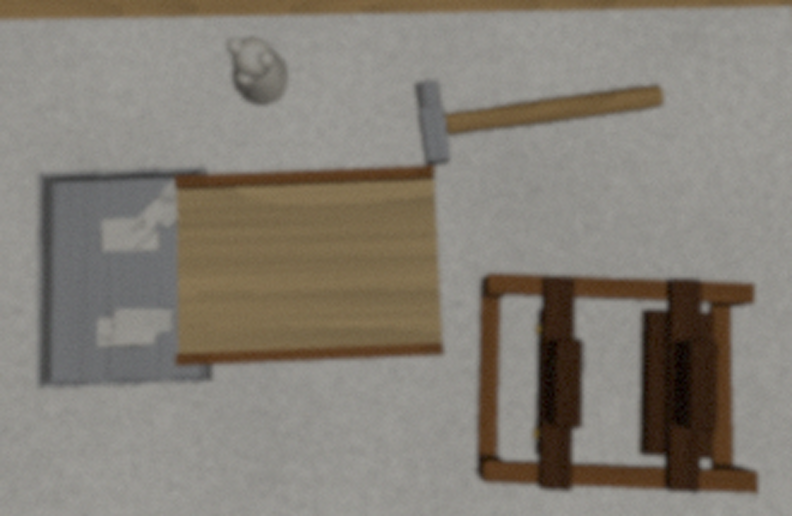

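The scraper is back upright with both ears on the rails, at (558,385), at the same pose and height as at the start. Float, figure and hammer are unmoved, the board is clear, and all the chips are in the tray. Handing in.

```bash
python3 -c "
from bench import *
print(close_job())"
```

```text
the job is handed in; nothing more can be done
None
```

The job is handed in: all four offcuts were wiped into the tray at about 9 N of measured blade pressure, and the scraper is back upright on the rack with the float, figure and hammer unmoved, by about 24 s of the 61 s allowed.

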